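# Septa tin from behind the bottles

### The job

Get the septa tin out from behind the two bottles in the tray: first stand the red-capped bottle in the middle of the red coaster and the blue-capped bottle in the middle of the blue coaster, leaving the tin in its bay until both are there. Then set the tin in the middle of the yellow coaster while both bottles stay on theirs, and finally put each bottle back in the tray where it stood before. Do not tip the bottles over, and leave the amber bottle alone.

Things in the scene. Friction and masses are not known exactly. Their poses are not given: they have to be found in the camera images.
- red_bottle_centre (a point): White reagent bottle with red screw cap, 56 mm diameter, 140 mm high, about 0.16 kg; the cap is fixed, 28 mm diameter, and fills the top 20 mm (from 120 to 140 mm above the underside): grip it there, stands upright. Site at its centre, half-way up, on its upright axis (z up; its yaw means nothing). Starts on one of the tray's two front bays; which one varies.
- blue_bottle_centre (a point): White reagent bottle with blue screw cap, 58 mm diameter, 130 mm high, about 0.2 kg; the cap is fixed, 30 mm diameter, and fills the top 18 mm (from 112 to 130 mm above the underside): grip it there, stands upright. Site at its centre, half-way up, on its upright axis (z up; its yaw means nothing). Starts on the other front bay of the tray.
- septa_tin_centre (a point): Low round closed tin, white with a red-orange lid top, 65 mm diameter, 26 mm high, about 0.09 kg. Lies flat in the rear bay of the tray, close behind both bottles (gaps of about 10 mm), so a gripper fits round it only once they are gone; grip its side across the diameter. Site at its centre, half-way up, z up.
- tray: Fixed grey tray, 160 mm (its x) by 240 mm (its y), floor 4 mm thick, rim 4 mm wide and 10 mm high all round. Origin at the centre of its underside, on the bench; x points to the rear (away from the robot, turned by its yaw), y to its left, z up. White discs printed on the floor mark the bays: front bays at (-22, +50) and (-22, -50) mm, rear bay at (+30, 0) mm. Things in it stand on the floor, 4 mm up, within some 3 mm of the middle of their bays.
- coaster_red: Fixed flat round red coaster, 90 mm diameter, 3 mm thick, small dark dot in the middle. Origin at the centre of its underside, on the bench, z up. The red-capped bottle's place while it is out of the tray.
- coaster_blue: Fixed flat round blue coaster, 90 mm diameter, 3 mm thick, small dark dot in the middle. Origin at the centre of its underside, on the bench, z up. The blue-capped bottle's place while it is out of the tray.
- coaster_yellow: Fixed flat round yellow coaster, 90 mm diameter, 3 mm thick, small dark dot in the middle. Origin at the centre of its underside, on the bench, z up. The tin's place.
- amber_bottle_centre (a point): Bystander: amber-brown reagent bottle with black cap, 63 mm diameter, 125 mm high, standing loose on the bench. Site at its centre, half-way up, z up. Not to be disturbed.
Things that resemble listed ones, but are neither listed nor needed, are in the scene too. Leave any pink look-alike of the part that bears red_bottle_centre alone.

How it is judged:
On the way, in this order (a step that is already met when the one before it is completed fails the run):
1. both bottles stand released on the coasters of their cap colours, the tin still in its bay (horizontal distance between red_bottle_centre and coaster_red below 0.015 m and height (world z) of red_bottle_centre between 0.065 and 0.081 m and angle between each of red_bottle_centre, blue_bottle_centre's own z axis and vertical below 0.12 rad and horizontal distance between blue_bottle_centre and coaster_blue below 0.015 m and height (world z) of blue_bottle_centre between 0.06 and 0.076 m and linear speed of each of red_bottle, blue_bottle below 0.03 m/s and contact force between each of red_bottle, blue_bottle and the fingers below 0.3 N and distance of septa_tin_centre from where it was at the start of the episode below 0.015 m), for 0.2 s.
2. the tin lies released on the yellow coaster while both bottles are still on theirs (horizontal distance between septa_tin_centre and coaster_yellow below 0.015 m and height (world z) of septa_tin_centre between 0.008 and 0.024 m and angle between each of septa_tin_centre, red_bottle_centre, blue_bottle_centre's own z axis and vertical below 0.12 rad and linear speed of septa_tin below 0.03 m/s and contact force between septa_tin and the fingers below 0.3 N and horizontal distance between red_bottle_centre and coaster_red below 0.015 m and height (world z) of red_bottle_centre between 0.065 and 0.081 m and horizontal distance between blue_bottle_centre and coaster_blue below 0.015 m and height (world z) of blue_bottle_centre between 0.06 and 0.076 m), for 0.2 s.
At the end, for the whole second after the job is handed in: The tin lies flat within 15 mm of the middle of the yellow coaster, each bottle stands upright in the tray within 15 mm of where it stood at the start, and all are released and at rest (horizontal distance between septa_tin_centre and coaster_yellow below 0.015 m and height (world z) of septa_tin_centre between 0.008 and 0.024 m and angle between each of septa_tin_centre, red_bottle_centre, blue_bottle_centre's own z axis and vertical below 0.12 rad and distance of each of red_bottle_centre, blue_bottle_centre from where it was at the start of the episode below 0.015 m and linear speed of each of red_bottle, blue_bottle, septa_tin below 0.03 m/s and contact force between each of red_bottle, blue_bottle, septa_tin and the fingers below 0.3 N); the robot touches nothing.
It fails at once if the amber bottle is moved by more than 20 mm (distance of amber_bottle_centre from where it was at the start of the episode above 0.02 m).
It fails at once if a bottle is tipped by more than about 35 degrees (angle between any of red_bottle_centre, blue_bottle_centre's own z axis and vertical above 0.6 rad).
It also fails if it takes over 109 s, if anything falls off the work surface, if the arm or the gripper's body presses on something with over 40 N, if the wrist force passes 120 N, or if a joint passes its speed limit or range.

### The arm

A 6-joint arm with a two-finger parallel gripper is mounted at the origin on a cart in front of the work surface, level with it; the furniture and walls round the work are solid. World frame = base frame: x ahead of the robot, y to its left, z up, the work surface at z = 0. Lengths are in m, angles in rad, forces in N, time in s.
With the tool pointing down it reaches from about 0.3 to 0.775 m from the base axis. Payload 14.6 kg.
Tool frame: the origin (TCP) lies midway between the tips of the shut fingers; the grasp point (between the pads) lies 19 mm behind it (ctrl.grip_depth is the z of the grasp point in the tool frame, in m); z points along the fingers, y is the line along which they close (so a half turn about z gives the same grasp; the last joint's range is limited). The gripper opens to 94 mm and grips with 3 to 60 N. Pads are 16 mm wide; open, the fingers measure 119 mm over their backs; the gripper's body (75 mm by 177 mm) begins 78 mm behind the grasp point.
Start: joints at [-1.265, 0.3, 1.521, -0, 1.321, -0.067], TCP at [0.2, -0.512, 0.205] pointing down, gripper open.
Joint ranges: [-3.03, 3.03], [-0.79, 2.21], [0.23, 2.52], [-1.04, 4.18], [0, 3.07], [-2.55, 2.55]. Speed limits (rad/s): [2.22, 2.22, 2.57, 3.14, 3.14, 3.14].

### API

Orientations are given as [roll, pitch, yaw] about the fixed x, y, z axes, in that order (R = Rz(yaw) Ry(pitch) Rx(roll)).
In Python, from station import ctrl gives the robot as it stands. The module is installed in compiled form; this text tells all that it offers.
- The arm moves only by the tool carry_out, never from a script. Its argument "commands" is a list of rows, each a list of 3 entries, a list of its own where there are three numbers: the closure, from 0 (fully open) to 1 (shut), then the shift along the tool's x, y, z in mm, then the turn, a rotation vector about the tool's x, y, z in rad. In form: [[gripper, [tx, ty, tz], [wx, wy, wz]], ...]. A call has 1 to 10 rows; each row shifts and turns the commanded pose from where the row before left it, along the tool's axes as they then stand; what a row does not reach is not made up. A row lasts 1/8 s, in which the tool goes at most 62.5 mm and 10.7 degrees, less where a joint would pass 70% of its speed; a pose out of reach is approached as far as the arm can. A call with a gripper value outside its range is refused whole. The fingers move at their own pace and stop on an object; "squeeze" is the grip in N (left out, the last holds). Time passes only in rows, so rows that do not move let the fingers close. It gives the time, the measured TCP pose, the force, the opening and the grip force at its end, in the units of the state.
- ctrl.get_obs(): the state, without advancing time (a new reading comes with each control period).
- ctrl.camera(name): name is "scene" or "side" or "wrist"; returns a dict with "img" (400x640x3 uint8, blue, green, red), "camera_matrix" (3x3 intrinsics, pixels), "rvec" (rotation vector, rad) and "tvec" (3), from world to camera coordinates, as OpenCV has them. Camera axes: x right, y down, z forward; pixel columns grow to the right and rows downward; lengths in m; the calibration is good to about 2 mm. A picture is of the moment at which its call begins. There is no depth.
- ctrl.hand_in(): hands the job in; it is judged then, once.
Trained networks look in the newest picture that a camera, given by its name, has taken for a name from the list of things; names that differ only in an ending like _2 or _b are one class to them, and where a whole thing is asked for, a point or a joint stands for the part that bears it (a point fixed in the world has none). Each returns a list of dicts, best first, with "score" (0 to 1); they miss things now and then, are a little off and sometimes report something else, mostly with a low value. They report only what shows in the picture. A call takes as long as a camera call. They do not tell look-alikes from the thing itself.
- ctrl.outline_of(thing, camera): "region" (400x640 bool, what is visible of it).
- ctrl.place_of(thing, camera): "at" ([x, y, z] in m, in world coordinates, good to about 4 mm: a listed point, or the origin of a listed thing).
The state is a dict: "time_s": time; "qpos": joint angles; "joint_vel": joint speeds; "tau": joint torques, N m; "ee_pos": TCP position; "eef_rot": TCP orientation; "force": force on the tool from outside, world axes, zero at the start; "moment": the same for the moment, N m; "grip_width": finger opening in m; "grip_force": force on a finger pad.
Only numpy, scipy, OpenCV 4.12 (cv2) and the standard library are available. Lean on these libraries where they do the work, as an engineer would, in place of code of your own. Each camera call takes 0.05 s, during which the arm holds its last target. There are 200 camera calls.

## Working session

There is one attempt and no reset: what is moved stays moved. The work goes in short steps, Python scripts to look and compute and a tool call to move; the robot and the scene stay as the last step left them, time stands still between calls to the robot, and variables do not carry over. Pictures are saved under pics/ and viewed, at most 14 in all, crops included, and the job is handed in when it is done.

Besides the shell and the picture viewer there is one more tool, called as name(argument=value, ...), one argument or row to a line, values as JSON. carry_out: Moves the arm, as the interface text tells. Its arguments: {"type":"object","properties":{"commands":{"type":"array","items":{"type":"array"}},"squeeze":{"type":"number"}},"required":["commands"]}

```bash
mkdir -p pics
cat > h.py <<'E'
import numpy as np, cv2
from station import ctrl
def proj(c,p):
    return cv2.projectPoints(np.array(p,float).reshape(-1,3),np.array(c["rvec"]),np.array(c["tvec"]),np.array(c["camera_matrix"]),None)[0].reshape(-1,2)
def back(c,uv,z):
    K=np.array(c["camera_matrix"]);R=cv2.Rodrigues(np.array(c["rvec"],float))[0];t=np.array(c["tvec"],float).ravel()
    o=-R.T@t;d=R.T@np.linalg.inv(K)@np.array([uv[0],uv[1],1.]);return o+d*(z-o[2])/d[2]
E
python3 - <<'E'
from h import *
o=ctrl.get_obs();print(o["time_s"],o["ee_pos"],o["eef_rot"],o["grip_width"],ctrl.grip_depth)
N=["red_bottle_centre","blue_bottle_centre","septa_tin_centre","tray","coaster_red","coaster_blue","coaster_yellow","amber_bottle_centre"]
for cam in ["scene","side"]:
    c=ctrl.camera(cam);cv2.imwrite(f"pics/{cam}1.png",c["img"])
    for n in N:
        print(cam,n,[(np.round(r["at"],3).tolist(),round(r["score"],2),np.round(proj(c,r["at"])[0]).tolist()) for r in ctrl.place_of(n,cam)[:3]])
E
```

```text
0.0 [ 0.20024119 -0.51196391  0.2048735 ] [-3.14040971e+00 -8.91717648e-05  3.72808291e-01] 0.09409101069432095 -0.0188
scene red_bottle_centre [([0.51, -0.066, 0.074], 0.7, [363.0, 202.0]), ([0.61, 0.3, 0.068], 0.7, [208.0, 271.0]), ([0.67, 0.156, 0.072], 0.66, [245.0, 217.0])]
scene blue_bottle_centre [([0.504, 0.032, 0.073], 0.66, [336.0, 226.0])]
scene septa_tin_centre [([0.566, -0.016, 0.017], 0.66, [331.0, 217.0])]
scene tray [([0.53, -0.014, 0.001], 0.66, [341.0, 230.0])]
scene coaster_red [([0.49, 0.28, 0.001], 0.57, [257.0, 318.0])]
scene coaster_blue [([0.608, -0.301, 0.0], 0.75, [391.0, 160.0])]
scene coaster_yellow [([0.462, -0.246, -0.002], 0.56, [421.0, 196.0])]
scene amber_bottle_centre [([0.709, 0.251, 0.063], 0.88, [201.0, 233.0])]
side red_bottle_centre [([0.513, -0.065, 0.077], 0.82, [301.0, 215.0]), ([0.611, 0.302, 0.073], 0.74, [282.0, 156.0]), ([0.67, 0.153, 0.071], 0.66, [322.0, 170.0])]
side blue_bottle_centre [([0.509, 0.033, 0.071], 0.71, [284.0, 200.0])]
side septa_tin_centre [([0.563, -0.013, 0.024], 0.69, [312.0, 221.0])]
side tray [([0.514, -0.065, 0.077], 0.19, [301.0, 215.0])]
side coaster_red [([0.489, 0.275, -0.001], 0.84, [248.0, 190.0])]
side coaster_blue []
side coaster_yellow [([0.469, -0.245, -0.002], 0.57, [317.0, 292.0])]
side amber_bottle_centre [([0.706, 0.245, 0.064], 0.63, [320.0, 159.0])]
```

View pics/scene1.png

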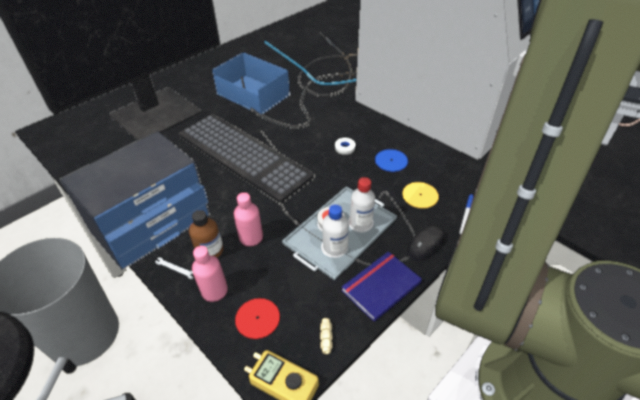

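View pics/side1.png

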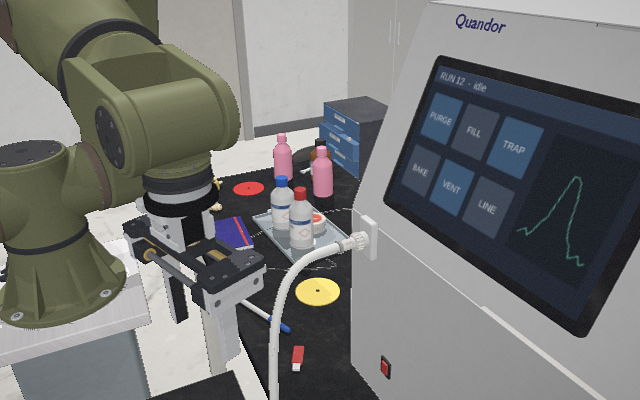

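Scene view: the red-capped bottle is at (363,202), the blue-capped one at (336,226) in the tray, with the tin behind them near (322,217). Coasters are red (257,318), blue (391,160) and yellow (421,196). The candidates for the red bottle are (363,202), pink (208,271) and pink (245,217). Only (363,202) has a white body, a red cap and stands in the tray. The grey instrument with its hose stands close to the blue and yellow coasters, so I'll measure its clearance and check crops.

Run:
```python
from h import *
C={}
for cam in ["scene","side","wrist"]:
    c=ctrl.camera(cam);C[cam]=c
    R=cv2.Rodrigues(np.array(c["rvec"],float))[0];print(cam,"campos",np.round(-R.T@np.array(c["tvec"]).ravel(),3))
c=C["scene"]
for n,uv in dict(cabL=(357,100),cabR=(480,155),cabmid=(420,128),hose_whitering=(345,146),blue=(391,160),yel=(421,195),red=(258,318),trayF=(335,276),trayL=(282,240),trayR=(397,222),trayB=(346,187)).items():
    print(n,np.round(back(c,uv,0.0 if n[:4]!='tray' else .01),3))
a=cv2.resize(c["img"][90:250,270:480],None,fx=3.2,fy=3.2,interpolation=cv2.INTER_CUBIC)
b=cv2.resize(C["side"]["img"][130:330,220:420],None,fx=2.9,fy=2.9,interpolation=cv2.INTER_CUBIC)[:512]
cv2.imwrite("pics/cr.png",a);cv2.imwrite("pics/crs.png",b)
# coasters by colour
hsv=cv2.cvtColor(c["img"],cv2.COLOR_BGR2HSV)
for n,cam in [("coaster_red","scene"),("coaster_blue","scene"),("coaster_yellow","scene"),("coaster_red","side"),("coaster_yellow","side")]:
    r=ctrl.outline_of(n,cam)[0]["region"].astype(np.uint8)
    cn=max(cv2.findContours(r,0,1)[0],key=cv2.contourArea);e=cv2.fitEllipse(cn)
    print(n,cam,np.round(e[0],1),np.round(back(C[cam],e[0],.003),4))
for n in ["red_bottle_centre","blue_bottle_centre","septa_tin_centre","tray"]:
    for cam in ["scene","side"]:
        rr=ctrl.outline_of(n,cam)
        for r in rr[:1]:
            m=r["region"];ys,xs=np.where(m);print(n,cam,xs.min(),xs.max(),ys.min(),ys.max())
            if n=="tray":
                q=cv2.minAreaRect(np.c_[xs,ys].astype(np.float32));print(np.round([back(C[cam],p,.01)[:2] for p in cv2.approxPolyN(cv2.convexHull(np.c_[xs,ys].astype(np.int32)),4)[0]],3))
```

```text
scene campos [0.056 0.514 0.836]
side campos [ 0.141 -0.987  0.624]
wrist campos [ 0.268 -0.485  0.384]
cabL [ 0.875 -0.456  0.   ]
cabR [ 0.441 -0.494  0.   ]
cabmid [ 0.638 -0.477 -0.   ]
hose_whitering [ 0.742 -0.255  0.   ]
blue [ 0.607 -0.3    0.   ]
yel [ 0.464 -0.247  0.   ]
red [0.489 0.278 0.   ]
trayF [0.443 0.097 0.01 ]
trayL [0.602 0.111 0.01 ]
trayR [ 0.445 -0.122  0.01 ]
trayB [ 0.616 -0.125  0.01 ]
coaster_red scene [257.2 317.9] [0.4887 0.2797 0.003 ]
coaster_blue scene [390.9 160. ] [ 0.6053 -0.2974  0.003 ]
coaster_yellow scene [420.2 194.1] [ 0.4661 -0.2455  0.003 ]
coaster_red side [247.6 188.4] [0.4892 0.2772 0.003 ]
coaster_yellow side [317.  291.5] [ 0.4676 -0.2485  0.003 ]
red_bottle_centre scene 350 374 176 229
red_bottle_centre side 312 332 146 197
blue_bottle_centre scene 322 348 204 255
blue_bottle_centre side 271 294 175 229
septa_tin_centre side 314 325 213 232
tray scene 283 395 187 278
[[ 0.439  0.104]
 [ 0.598  0.145]
 [ 0.619 -0.127]
 [ 0.459 -0.16 ]]
tray side 253 348 207 264
[[ 0.458 -0.146]
 [ 0.436  0.13 ]
 [ 0.61   0.072]
 [ 0.624 -0.154]]
```

View pics/cr.png

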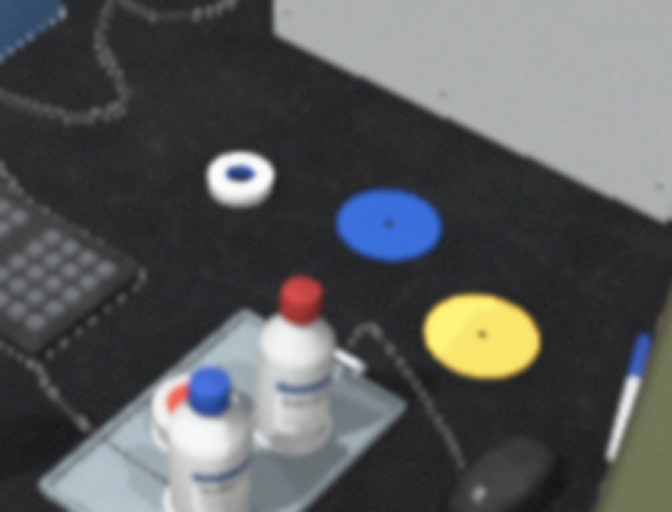

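View pics/crs.png

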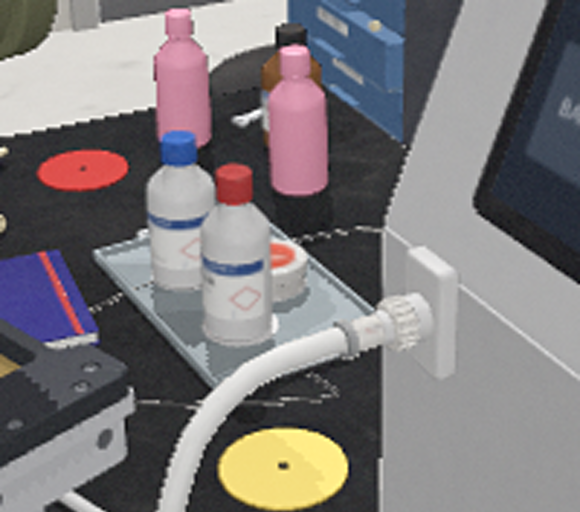

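The crops confirm it. The red-capped bottle (crop 300,300) has a white body and stands in the tray beside the blue-capped one, with the tin behind. The pink bottles are elsewhere. The cabinet side wall is at y≈-0.475, clear of the blue coaster. The hose is near the start pose, so I'll retract along +y first.

carry_out(
  commands=[
    [0,[18.2,-46.5,-15],[0,0,0]],
    [0,[18.2,-46.5,-15],[0,0,0]],
    [0,[18.2,-46.5,-15],[0,0,0]],
    [0,[18.2,-46.5,-15],[0,0,0]],
    [0,[54,-16.5,0],[0,0,0]],
    [0,[54,-16.5,0],[0,0,0]],
    [0,[54,-16.5,0],[0,0,0]],
    [0,[54,-16.5,0],[0,0,0]],
    [0,[54,-16.5,0],[0,0,0]],
    [0,[0,0,0],[0,0,0]],
  ],
  squeeze=15,
)

```text
time_s: 2.95
ee_pos: [0.4233, -0.1352, 0.265]
eef_rot: [-3.141, 0.0, 0.377]
force: [0.0, -0.3, -0.7]
grip_width: 0.0938
grip_force: 0.0
```

carry_out(
  commands=[
    [0,[0,0,0],[0,0,-0.171]],
    [0,[0,0,0],[0,0,-0.171]],
    [0,[0,0,0],[0,0,-0.171]],
    [0,[0,0,0],[0,0,-0.171]],
    [0,[0,0,0],[0,0,-0.171]],
    [0,[0,0,0],[0,0,-0.171]],
    [0,[0,0,0],[0,0,-0.171]],
    [0,[0,0,0],[0,0,0]],
  ],
)

```text
time_s: 3.95
ee_pos: [0.4212, -0.1379, 0.2656]
eef_rot: [3.141, 0.0, 1.568]
force: [-0.2, 0.4, -0.4]
grip_width: 0.0938
grip_force: 0.0
```

Run:
```python
from h import *
o=ctrl.get_obs();print(o["time_s"],o["ee_pos"],o["eef_rot"],o["qpos"])
# refine cap centres by colour, scene+side, known heights (cap mid)
for cam in ["wrist","scene","side"]:
    c=ctrl.camera(cam);cv2.imwrite(f"pics/{cam}2.png",c["img"])
    hsv=cv2.cvtColor(c["img"],cv2.COLOR_BGR2HSV)
    for n,z,lo in [("red",.134,[(0,150,60),(6,255,255)]),("blue",.125,[(105,150,60),(125,255,255)])]:
        m=cv2.inRange(hsv,*map(np.array,lo))
        k,l,s,ce=cv2.connectedComponentsWithStats(m)
        for i in range(1,k):
            if s[i,4]>60:
                p=back(c,ce[i],z)
                if .45<p[0]<.57 and -.12<p[1]<.1: print(cam,n,s[i],np.round(p,4))
    for n in ["red_bottle_centre","blue_bottle_centre","septa_tin_centre"]:
        print(cam,n,[(np.round(r["at"],3).tolist(),round(r["score"],2)) for r in ctrl.place_of(n,cam)[:1]])
```

```text
3.95 [ 0.42124089 -0.13793909  0.26560965] [3.14136406e+00 2.14481459e-04 1.56788864e+00] [-3.99053031e-01  1.35412880e-02  1.71138712e+00 -1.10984058e-04
  1.41637059e+00 -3.96128312e-01]
wrist red [405  68  32  33 698] [ 0.5261 -0.0237  0.134 ]
wrist red [389 112  30  25 598] [ 0.5115 -0.0645  0.134 ]
wrist blue [386   5  32  38 873] [0.5039 0.0352 0.125 ]
wrist red_bottle_centre [([0.508, -0.066, 0.074], 0.67)]
wrist blue_bottle_centre [([0.507, 0.033, 0.069], 0.73)]
wrist septa_tin_centre [([0.566, -0.011, 0.017], 0.64)]
scene red [358 177  12  14 135] [ 0.5126 -0.0655  0.134 ]
scene blue [330 206  11  13 129] [0.5031 0.0364 0.125 ]
scene red_bottle_centre [([0.67, 0.157, 0.068], 0.9)]
scene blue_bottle_centre [([0.509, 0.031, 0.074], 0.65)]
scene septa_tin_centre [([0.563, -0.015, 0.018], 0.47)]
side red [295 187  12  14 131] [ 0.5128 -0.0684  0.134 ]
side blue [275 176  13  11 124] [0.5047 0.0303 0.125 ]
side red_bottle_centre [([0.669, 0.152, 0.069], 0.75)]
side blue_bottle_centre [([0.504, 0.033, 0.072], 0.82)]
side septa_tin_centre [([0.564, -0.014, 0.024], 0.62)]
```

carry_out(
  commands=[
    [0,[36,45.5,0],[0,0,0]],
    [0,[36,45.5,0],[0,0,0]],
    [0,[0,0,0],[0,0,0]],
    [0,[0,0,50],[0,0,0]],
    [0,[0,0,50],[0,0,0]],
    [0,[0,0,30],[0,0,0]],
    [0,[0,0,13.5],[0,0,0]],
    [0,[0,0,0],[0,0,0]],
    [1,[0,0,0],[0,0,0]],
    [1,[0,0,0],[0,0,0]],
  ],
  squeeze=15,
)

```text
time_s: 5.8
ee_pos: [0.5133, -0.0655, 0.123]
eef_rot: [3.14, 0.0, 1.57]
force: [-0.0, -0.2, -0.3]
grip_width: 0.0774
grip_force: 0.0
```

carry_out(
  commands=[
    [1,[0,0,0],[0,0,0]],
    [1,[0,0,0],[0,0,0]],
    [1,[0,0,0],[0,0,0]],
    [1,[0,0,0],[0,0,0]],
  ],
)

```text
time_s: 6.3
ee_pos: [0.5128, -0.0654, 0.1219]
eef_rot: [-3.142, -0.0, 1.57]
force: [-0.3, -0.2, 0.8]
grip_width: 0.0375
grip_force: 0.0
```

carry_out(
  commands=[
    [1,[0,0,0],[0,0,0]],
    [1,[0,0,0],[0,0,0]],
    [1,[0,0,0],[0,0,0]],
    [1,[0,0,-10],[0,0,0]],
    [1,[0,0,-20],[0,0,0]],
  ],
  squeeze=20,
)

```text
time_s: 6.92
ee_pos: [0.5125, -0.0653, 0.1522]
eef_rot: [-3.14, -0.0, 1.57]
force: [0.5, -0.3, -2.4]
grip_width: 0.0268
grip_force: 19.9
```

carry_out(
  commands=[
    [1,[0,0,-40],[0,0,0]],
    [1,[0,0,-45],[0,0,0]],
    [1,[0,0,-45],[0,0,0]],
    [1,[43,-3,0],[0,0,0]],
    [1,[43,-3,0],[0,0,0]],
    [1,[43,-3,0],[0,0,0]],
    [1,[43,-3,0],[0,0,0]],
    [1,[43,-3,0],[0,0,0]],
    [1,[43,-3,0],[0,0,0]],
    [1,[43,-3,0],[0,0,0]],
  ],
)

```text
time_s: 8.18
ee_pos: [0.4918, 0.237, 0.2826]
eef_rot: [3.141, -0.0, 1.57]
force: [0.4, -0.0, -1.2]
grip_width: 0.0271
grip_force: 19.9
```

carry_out(
  commands=[
    [1,[30,-2,0],[0,0,0]],
    [1,[13,-1,0],[0,0,0]],
    [1,[0,0,0],[0,0,0]],
    [1,[0,0,30],[0,0,0]],
    [1,[0,0,40],[0,0,0]],
    [1,[0,0,40],[0,0,0]],
    [1,[0,0,25],[0,0,0]],
    [1,[0,0,10],[0,0,0]],
    [1,[0,0,0],[0,0,0]],
    [1,[0,0,0],[0,0,0]],
  ],
)

```text
time_s: 9.43
ee_pos: [0.4898, 0.2786, 0.1382]
eef_rot: [3.14, -0.001, 1.57]
force: [-0.2, 0.2, -1.5]
grip_width: 0.0269
grip_force: 19.9
```

Run:
```python
from h import *
o=ctrl.get_obs();print(o["time_s"],o["ee_pos"],o["force"],o["grip_width"])
for cam in ["side","scene"]:
    c=ctrl.camera(cam);cv2.imwrite(f"pics/{cam}3.png",c["img"])
    for n in ["red_bottle_centre"]:
        print(cam,n,[(np.round(r["at"],3).tolist(),round(r["score"],2)) for r in ctrl.place_of(n,cam)[:4]])
c=cv2.imread("pics/scene3.png");d=cv2.imread("pics/side3.png")
cv2.imwrite("pics/m3.png",np.hstack([cv2.resize(c[150:380,130:430],(400,307)),cv2.resize(d[80:280,180:440],(400,307))]))
```

```text
9.425 [0.48977002 0.27860406 0.1382404 ] [-0.15570844  0.15371586 -1.49780876] 0.026921134344272842
side red_bottle_centre [([0.49, 0.277, 0.094], 0.76), ([0.609, 0.304, 0.072], 0.75), ([0.672, 0.153, 0.069], 0.55)]
scene red_bottle_centre [([0.491, 0.276, 0.09], 0.72), ([0.612, 0.303, 0.069], 0.62)]
```

View pics/m3.png

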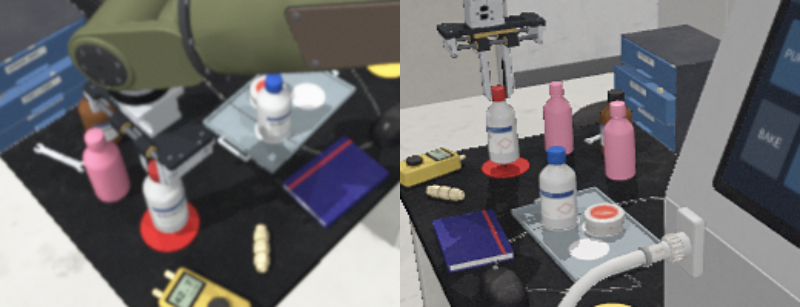

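The bottle hangs upright over the red coaster, about 17 mm up. In the montage it is at (165,205) and (503,140). I'll lower and release.

carry_out(
  commands=[
    [1,[0,0,10],[0,0,0]],
    [1,[0,0,5],[0,0,0]],
    [1,[0,0,1.5],[0,0,0]],
    [1,[0,0,0],[0,0,0]],
  ],
)

```text
time_s: 10.12
ee_pos: [0.4897, 0.2788, 0.1215]
eef_rot: [3.14, -0.001, 1.57]
force: [-2.0, -2.3, 10.2]
grip_width: 0.0269
grip_force: 20.3
```

carry_out(
  commands=[
    [0.3,[0,0,0],[0,0,0]],
    [0,[0,0,0],[0,0,0]],
    [0,[0,0,0],[0,0,0]],
    [0,[0,0,0],[0,0,0]],
    [0,[0,0,0],[0,0,0]],
    [0,[0,0,0],[0,0,0]],
    [0,[0,0,-30],[0,0,0]],
    [0,[0,0,-30],[0,0,0]],
    [0,[0,0,0],[0,0,0]],
  ],
)

```text
time_s: 11.25
ee_pos: [0.49, 0.279, 0.1825]
eef_rot: [3.138, -0.002, 1.57]
force: [0.1, 0.8, 0.2]
grip_width: 0.0942
grip_force: 0.0
```

carry_out(
  commands=[
    [0,[-49,3,0],[0,0,0]],
    [0,[-49,3,0],[0,0,0]],
    [0,[-49,3,0],[0,0,0]],
    [0,[-49,3,0],[0,0,0]],
    [0,[-49.5,3,0],[0,0,0]],
    [0,[0,0,0],[0,0,0]],
    [0,[0,0,40],[0,0,0]],
    [0,[0,0,20],[0,0,0]],
    [0,[0,0,8.5],[0,0,0]],
    [1,[0,0,0],[0,0,0]],
  ],
)

```text
time_s: 12.5
ee_pos: [0.5038, 0.0336, 0.1117]
eef_rot: [-3.141, -0.0, 1.57]
force: [-0.4, 0.3, 0.2]
grip_width: 0.0875
grip_force: 0.0
```

carry_out(
  commands=[
    [1,[0,0,0],[0,0,0]],
    [1,[0,0,0],[0,0,0]],
    [1,[0,0,0],[0,0,0]],
    [1,[0,0,0],[0,0,0]],
    [1,[0,0,0],[0,0,0]],
    [1,[0,0,0],[0,0,0]],
    [1,[0,0,0],[0,0,0]],
    [1,[0,0,0],[0,0,0]],
    [1,[0,0,0],[0,0,0]],
  ],
)

```text
time_s: 13.62
ee_pos: [0.504, 0.0331, 0.112]
eef_rot: [3.142, -0.0, 1.57]
force: [0.3, -0.1, -0.5]
grip_width: 0.0287
grip_force: 20.0
```

carry_out(
  commands=[
    [1,[0,0,-20],[0,0,0]],
    [1,[0,0,-40],[0,0,0]],
    [1,[0,0,-20],[0,0,0]],
    [1,[-40,12,0],[0,0,0]],
    [1,[-50,16,0],[0,0,0]],
    [1,[-50,16,0],[0,0,0]],
    [1,[-50,16,0],[0,0,0]],
    [1,[-50,16,0],[0,0,0]],
    [1,[-50,15,0],[0,0,0]],
    [1,[-42,12,0],[0,0,0]],
  ],
)

```text
time_s: 14.88
ee_pos: [0.6066, -0.3008, 0.1912]
eef_rot: [-3.141, -0.001, 1.569]
force: [0.2, 1.0, -1.9]
grip_width: 0.0284
grip_force: 20.0
```

carry_out(
  commands=[
    [1,[0,0,0],[0,0,0]],
    [1,[0,0,30],[0,0,0]],
    [1,[0,0,25],[0,0,0]],
    [1,[0,0,5],[0,0,0]],
    [1,[0,0,0],[0,0,0]],
  ],
)

```text
time_s: 15.5
ee_pos: [0.6068, -0.2986, 0.1325]
eef_rot: [3.141, 0.0, 1.57]
force: [0.0, 0.4, -1.2]
grip_width: 0.0287
grip_force: 20.0
```

Run:
```python
from h import *
o=ctrl.get_obs();print(o["time_s"],o["ee_pos"],o["force"],o["grip_width"])
for cam in ["wrist","side","scene"]:
    c=ctrl.camera(cam);cv2.imwrite(f"pics/{cam}4.png",c["img"])
    for n in ["blue_bottle_centre","coaster_blue","septa_tin_centre","coaster_yellow"]:
        print(cam,n,[(np.round(r["at"],3).tolist(),round(r["score"],2)) for r in ctrl.place_of(n,cam)[:4]])
c=cv2.imread("pics/scene4.png");d=cv2.imread("pics/wrist4.png")
cv2.imwrite("pics/m4.png",np.hstack([cv2.resize(c[60:290,260:560],(400,307)),cv2.resize(d,(400,307))]))
```

```text
15.5 [ 0.60678162 -0.29862237  0.13252369] [ 0.01719871  0.43267767 -1.20805177] 0.028748277074241158
wrist blue_bottle_centre []
wrist coaster_blue []
wrist septa_tin_centre []
wrist coaster_yellow [([0.465, -0.25, -0.0], 0.79)]
side blue_bottle_centre []
side coaster_blue []
side septa_tin_centre [([0.561, -0.011, 0.023], 0.76)]
side coaster_yellow [([0.466, -0.242, -0.002], 0.89)]
scene blue_bottle_centre [([0.605, -0.298, 0.093], 0.75)]
scene coaster_blue [([0.607, -0.298, 0.003], 0.7)]
scene septa_tin_centre [([0.559, -0.015, 0.018], 0.58)]
scene coaster_yellow [([0.464, -0.247, 0.0], 0.49)]
```

View pics/m4.png

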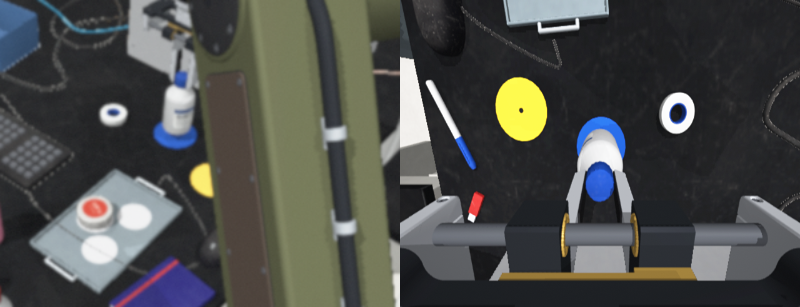

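The blue bottle is over the blue coaster (scene crop 178,110), the coaster rim shows evenly around it, and the tin is undisturbed. I'll lower 21 mm and release.

carry_out(
  commands=[
    [1,[0,0,13],[0,0,0]],
    [1,[0,0,6],[0,0,0]],
    [1,[0,0,2],[0,0,0]],
    [1,[0,0,0],[0,0,0]],
  ],
)

```text
time_s: 16.75
ee_pos: [0.6066, -0.299, 0.111]
eef_rot: [-3.142, 0.0, 1.57]
force: [-1.1, 0.3, -0.9]
grip_width: 0.0282
grip_force: 20.0
```

carry_out(
  commands=[
    [0.3,[0,0,0],[0,0,0]],
    [0,[0,0,0],[0,0,0]],
    [0,[0,0,0],[0,0,0]],
    [0,[0,0,0],[0,0,0]],
    [0,[0,0,0],[0,0,0]],
    [0,[0,0,0],[0,0,0]],
    [0,[0,0,-30],[0,0,0]],
    [0,[0,0,-40],[0,0,0]],
    [0,[0,0,0],[0,0,0]],
  ],
)

```text
time_s: 17.88
ee_pos: [0.6077, -0.2996, 0.1846]
eef_rot: [3.137, 0.003, 1.57]
force: [0.9, 0.1, -0.5]
grip_width: 0.0942
grip_force: 0.0
```

carry_out(
  commands=[
    [0,[57,-8.8,0],[0,0,0]],
    [0,[57,-8.8,0],[0,0,0]],
    [0,[57,-8.8,0],[0,0,0]],
    [0,[57,-8.8,0],[0,0,0]],
    [0,[57,-8.8,0],[0,0,0]],
    [0,[0,0,0],[0,0,0.174]],
    [0,[0,0,0],[0,0,0.174]],
    [0,[0,0,0],[0,0,0.174]],
    [0,[0,0,0],[0,0,0.174]],
    [0,[0,0,0],[0,0,0.174]],
  ],
)

```text
time_s: 19.12
ee_pos: [0.5625, -0.0139, 0.18]
eef_rot: [-3.141, 0.001, 0.694]
force: [0.6, -0.1, -0.5]
grip_width: 0.094
grip_force: 0.0
```

carry_out(
  commands=[
    [0,[0,0,0],[0,0,0.174]],
    [0,[0,0,0],[0,0,0.174]],
    [0,[0,0,0],[0,0,0]],
  ],
)

```text
time_s: 19.5
ee_pos: [0.5626, -0.0139, 0.1802]
eef_rot: [-3.141, 0.001, 0.353]
force: [0.9, -0.8, -0.8]
grip_width: 0.0937
grip_force: 0.0
```

Run:
```python
from h import *
o=ctrl.get_obs();print(o["time_s"],o["ee_pos"],o["eef_rot"])
for cam in ["wrist","scene","side"]:
    c=ctrl.camera(cam);cv2.imwrite(f"pics/{cam}5.png",c["img"])
    for n in ["septa_tin_centre","blue_bottle_centre","red_bottle_centre"]:
        print(cam,n,[(np.round(r["at"],3).tolist(),round(r["score"],2)) for r in ctrl.place_of(n,cam)[:4]])
d=cv2.imread("pics/wrist5.png");c=cv2.imread("pics/scene5.png")
cv2.imwrite("pics/m5.png",np.hstack([cv2.resize(c,(400,307)),cv2.resize(d,(400,307))]))
```

```text
19.5 [ 0.56262152 -0.01393197  0.18022021] [-3.14115285e+00  9.20382083e-04  3.52842370e-01]
wrist septa_tin_centre [([0.568, -0.008, 0.017], 0.86)]
wrist blue_bottle_centre [([0.608, -0.301, 0.069], 0.84)]
wrist red_bottle_centre [([0.666, 0.15, 0.078], 0.98), ([0.488, 0.275, 0.072], 0.97), ([0.609, 0.302, 0.066], 0.66)]
scene septa_tin_centre [([0.563, -0.012, 0.018], 0.66)]
scene blue_bottle_centre [([0.61, -0.299, 0.072], 0.59)]
scene red_bottle_centre [([0.612, 0.3, 0.07], 0.73), ([0.491, 0.277, 0.075], 0.63), ([0.669, 0.159, 0.068], 0.61)]
side septa_tin_centre [([0.565, -0.011, 0.022], 0.88)]
side blue_bottle_centre []
side red_bottle_centre [([0.614, 0.303, 0.07], 0.94), ([0.668, 0.156, 0.067], 0.89), ([0.493, 0.273, 0.077], 0.73)]
```

View pics/m5.png

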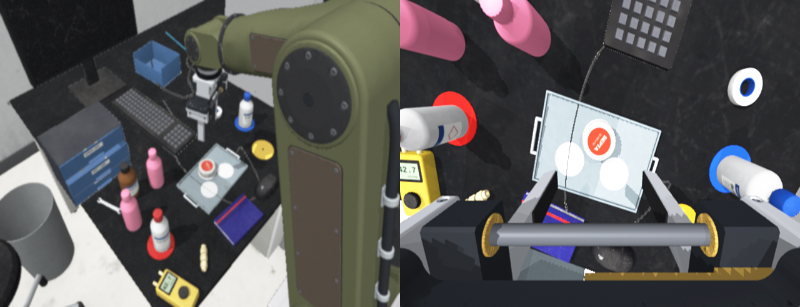

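Both bottles stand on their coasters: red at (160,245) and blue at (245,112) in the left half. The tin is at (600,138) in the wrist view, between the fingers. Descending.

carry_out(
  commands=[
    [0,[2,-1.5,40],[0,0,0]],
    [0,[0,0,50],[0,0,0]],
    [0,[0,0,45],[0,0,0]],
    [0,[0,0,20],[0,0,0]],
    [0,[0,0,10],[0,0,0]],
    [0,[0,0,5],[0,0,0]],
    [0,[0,0,0],[0,0,0]],
  ],
)

```text
time_s: 20.98
ee_pos: [0.5646, -0.0119, 0.0115]
eef_rot: [3.141, -0.001, 0.352]
force: [0.6, -0.1, 0.1]
grip_width: 0.0941
grip_force: 0.0
```

carry_out(
  commands=[
    [1,[0,0,0],[0,0,0]],
    [1,[0,0,0],[0,0,0]],
    [1,[0,0,0],[0,0,0]],
    [1,[0,0,0],[0,0,0]],
    [1,[0,0,0],[0,0,0]],
    [1,[0,0,0],[0,0,0]],
  ],
)

```text
time_s: 21.72
ee_pos: [0.5644, -0.0119, 0.0111]
eef_rot: [3.141, -0.0, 0.352]
force: [-1.3, -0.7, 3.6]
grip_width: 0.0624
grip_force: 20.0
```

carry_out(
  commands=[
    [1,[0,0,-10],[0,0,0]],
    [1,[0,0,-25],[0,0,0]],
    [1,[0,0,-35],[0,0,0]],
    [1,[0,0,0],[0,0,0]],
  ],
)

```text
time_s: 22.22
ee_pos: [0.5655, -0.0119, 0.0838]
eef_rot: [3.14, -0.004, 0.352]
force: [-0.2, -0.1, -1.3]
grip_width: 0.0627
grip_force: 20.0
```

Run:
```python
from h import *
o=ctrl.get_obs();print(o["time_s"],o["ee_pos"],o["eef_rot"],o["force"],o["grip_width"])
for cam in ["wrist","scene","side"]:
    c=ctrl.camera(cam);cv2.imwrite(f"pics/{cam}6.png",c["img"])
    print(cam,[(np.round(r["at"],3).tolist(),round(r["score"],2)) for r in ctrl.place_of("septa_tin_centre",cam)[:2]])
d=cv2.imread("pics/side6.png");c=cv2.imread("pics/wrist6.png")
cv2.imwrite("pics/m6.png",np.hstack([cv2.resize(d[130:330,220:460],(400,333)),cv2.resize(c,(400,333))]))
```

```text
22.225 [ 0.56553812 -0.01190252  0.08377973] [ 3.13970501 -0.00422531  0.35180915] [-0.24398075 -0.14721794 -1.29377926] 0.06265405721162985
wrist [([0.568, -0.012, 0.091], 0.78)]
scene [([0.566, -0.013, 0.088], 0.91)]
side [([0.559, -0.014, 0.093], 0.77)]
```

View pics/m6.png

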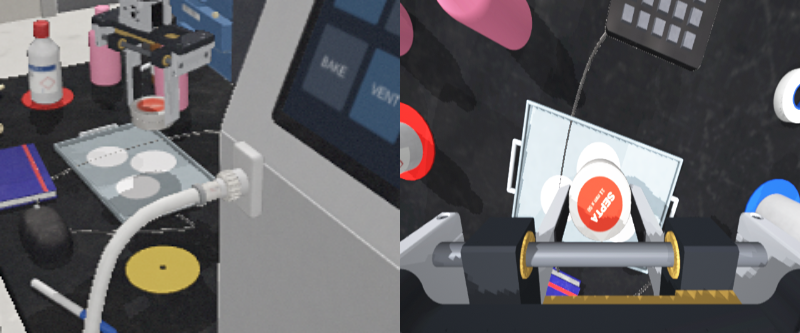

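The tin is level, centred between the fingers (605,205 wrist view), and lifted clear. Carrying it to the yellow coaster.

carry_out(
  commands=[
    [1,[-29,31,0],[0,0,0]],
    [1,[-29,31,0],[0,0,0]],
    [1,[-29,31,0],[0,0,0]],
    [1,[-29,31,0],[0,0,0]],
    [1,[-29,31,0],[0,0,0]],
    [1,[-29,31.5,0],[0,0,0]],
    [1,[0,0,0],[0,0,0]],
    [1,[0,0,30],[0,0,0]],
    [1,[0,0,20],[0,0,0]],
    [1,[0,0,0],[0,0,0]],
  ],
)

```text
time_s: 23.78
ee_pos: [0.4646, -0.2457, 0.0295]
eef_rot: [-3.139, 0.002, 0.352]
force: [-0.2, -0.4, -0.6]
grip_width: 0.0624
grip_force: 20.0
```

Run:
```python
from h import *
o=ctrl.get_obs();print(o["time_s"],o["ee_pos"],o["eef_rot"],o["force"],o["grip_width"])
for cam in ["wrist","scene","side"]:
    c=ctrl.camera(cam);cv2.imwrite(f"pics/{cam}7.png",c["img"])
    for n in ["septa_tin_centre","coaster_yellow","blue_bottle_centre"]:
        print(cam,n,[(np.round(r["at"],3).tolist(),round(r["score"],2)) for r in ctrl.place_of(n,cam)[:2]])
d=cv2.imread("pics/side7.png");c=cv2.imread("pics/wrist7.png")
cv2.imwrite("pics/m7.png",np.hstack([cv2.resize(d[130:330,220:460],(400,333)),cv2.resize(c,(400,333))]))
```

```text
23.775 [ 0.46461014 -0.24574592  0.02950052] [-3.13891235e+00  1.96635496e-03  3.52407203e-01] [-0.24309531 -0.44702487 -0.59954187] 0.06244833443666346
wrist septa_tin_centre [([0.468, -0.245, 0.034], 0.69)]
wrist coaster_yellow []
wrist blue_bottle_centre [([0.606, -0.301, 0.068], 0.56), ([0.468, -0.245, 0.037], 0.36)]
scene septa_tin_centre [([0.466, -0.249, 0.036], 0.79)]
scene coaster_yellow [([0.462, -0.247, -0.004], 0.6)]
scene blue_bottle_centre []
side septa_tin_centre [([0.466, -0.247, 0.042], 0.88)]
side coaster_yellow [([0.468, -0.243, -0.001], 0.69)]
side blue_bottle_centre []
```

View pics/m7.png

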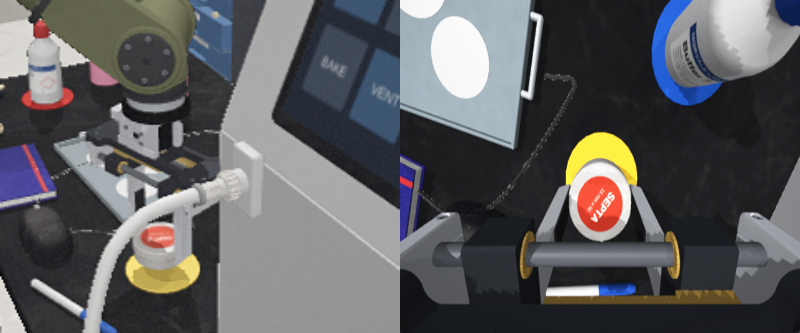

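The tin hovers about 20 mm over the yellow coaster, centred (side crop 158,240). The blue bottle is clear. Lowering and releasing.

carry_out(
  commands=[
    [1,[0,0,10],[0,0,0]],
    [1,[0,0,6],[0,0,0]],
    [1,[0,0,2.5],[0,0,0]],
    [1,[0,0,0],[0,0,0]],
  ],
)

```text
time_s: 24.88
ee_pos: [0.4651, -0.2468, 0.0122]
eef_rot: [-3.141, 0.0, 0.352]
force: [0.9, -0.1, -0.2]
grip_width: 0.0623
grip_force: 20.0
```

carry_out(
  commands=[
    [0.3,[0,0,0],[0,0,0]],
    [0,[0,0,0],[0,0,0]],
    [0,[0,0,0],[0,0,0]],
    [0,[0,0,0],[0,0,0]],
    [0,[0,0,0],[0,0,0]],
    [0,[0,0,-30],[0,0,0]],
    [0,[0,0,-60],[0,0,0]],
    [0,[0,0,-60],[0,0,0]],
    [0,[0,0,-20],[0,0,0]],
    [0,[0,0,0],[0,0,0]],
  ],
)

```text
time_s: 26.12
ee_pos: [0.4656, -0.2471, 0.1836]
eef_rot: [3.139, -0.002, 0.352]
force: [0.3, -0.1, -0.3]
grip_width: 0.0939
grip_force: 0.0
```

Run:
```python
from h import *
o=ctrl.get_obs();print(o["time_s"],o["ee_pos"],o["eef_rot"],o["qpos"])
for cam in ["wrist","scene","side"]:
    c=ctrl.camera(cam);cv2.imwrite(f"pics/{cam}8.png",c["img"])
    for n in ["septa_tin_centre","coaster_yellow","blue_bottle_centre"]:
        print(cam,n,[(np.round(r["at"],3).tolist(),round(r["score"],2)) for r in ctrl.place_of(n,cam)[:2]])
```

```text
26.125 [ 0.46561111 -0.24713874  0.18364012] [ 3.13938492e+00 -1.67328923e-03  3.51881796e-01] [-5.57439550e-01  2.66494741e-01  1.61596391e+00 -3.76490805e-05
  1.25636404e+00  6.61488422e-01]
wrist septa_tin_centre [([0.467, -0.246, 0.015], 0.92)]
wrist coaster_yellow []
wrist blue_bottle_centre [([0.606, -0.3, 0.069], 0.62)]
scene septa_tin_centre [([0.464, -0.248, 0.018], 0.96)]
scene coaster_yellow [([0.46, -0.25, -0.002], 0.64)]
scene blue_bottle_centre []
side septa_tin_centre [([0.464, -0.248, 0.021], 0.78)]
side coaster_yellow []
side blue_bottle_centre [([0.47, -0.242, 0.0], 0.42)]
```

Tin released on the yellow coaster. Next I'll fetch the blue bottle, turning back to yaw 90°.

carry_out(
  commands=[
    [0,[0,0,0],[0,0,-0.174]],
    [0,[0,0,0],[0,0,-0.174]],
    [0,[0,0,0],[0,0,-0.174]],
    [0,[0,0,0],[0,0,-0.174]],
    [0,[0,0,0],[0,0,-0.174]],
    [0,[0,0,0],[0,0,-0.174]],
    [0,[0,0,0],[0,0,-0.174]],
    [0,[-17,47,0],[0,0,0]],
    [0,[-17,47,0],[0,0,0]],
    [0,[-18,47,0],[0,0,0]],
  ],
)

```text
time_s: 27.98
ee_pos: [0.6076, -0.2995, 0.1825]
eef_rot: [3.141, 0.0, 1.57]
force: [-0.8, -0.4, -0.4]
grip_width: 0.0941
grip_force: 0.0
```

carry_out(
  commands=[
    [0,[0,0,0],[0,0,0]],
    [0,[0,0,10],[0,0,0]],
  ],
)

```text
time_s: 28.22
ee_pos: [0.6059, -0.299, 0.1724]
eef_rot: [3.141, 0.0, 1.57]
force: [-0.1, 0.1, -0.3]
grip_width: 0.0944
grip_force: 0.0
```

carry_out(
  commands=[
    [0,[0,0,35],[0,0,0]],
    [0,[0,0,20],[0,0,0]],
    [0,[0,0,6],[0,0,0]],
    [0,[0,0,0],[0,0,0]],
    [1,[0,0,0],[0,0,0]],
    [1,[0,0,0],[0,0,0]],
    [1,[0,0,0],[0,0,0]],
    [1,[0,0,0],[0,0,0]],
    [1,[0,0,0],[0,0,0]],
    [1,[0,0,0],[0,0,0]],
  ],
)

```text
time_s: 29.48
ee_pos: [0.6061, -0.299, 0.1115]
eef_rot: [3.142, 0.0, 1.57]
force: [0.2, 0.2, -0.2]
grip_width: 0.0374
grip_force: 0.0
```

carry_out(
  commands=[
    [1,[0,0,0],[0,0,0]],
    [1,[0,0,0],[0,0,0]],
    [1,[0,0,0],[0,0,0]],
    [1,[0,0,0],[0,0,0]],
  ],
)

```text
time_s: 29.98
ee_pos: [0.6061, -0.299, 0.1114]
eef_rot: [-3.142, -0.0, 1.57]
force: [1.4, -0.6, 0.0]
grip_width: 0.0284
grip_force: 20.0
```

carry_out(
  commands=[
    [1,[0,0,-20],[0,0,0]],
    [1,[0,0,-40],[0,0,0]],
    [1,[0,0,-20],[0,0,0]],
    [1,[40,-12,0],[0,0,0]],
    [1,[50,-15,0],[0,0,0]],
    [1,[50,-15,0],[0,0,0]],
    [1,[50,-16,0],[0,0,0]],
    [1,[50,-16,0],[0,0,0]],
    [1,[50,-16,0],[0,0,0]],
    [1,[42,-12,0],[0,0,0]],
  ],
)

```text
time_s: 31.22
ee_pos: [0.5039, 0.0347, 0.193]
eef_rot: [3.14, 0.0, 1.57]
force: [-0.0, 0.2, -2.9]
grip_width: 0.0285
grip_force: 20.0
```

carry_out(
  commands=[
    [1,[0,0,0],[0,0,0]],
    [1,[0,0,0],[0,0,0]],
    [1,[0,0,30],[0,0,0]],
    [1,[0,0,25],[0,0,0]],
    [1,[0,0,5],[0,0,0]],
    [1,[0,0,0],[0,0,0]],
    [1,[0,0,0],[0,0,0]],
  ],
)

```text
time_s: 32.1
ee_pos: [0.505, 0.0328, 0.1325]
eef_rot: [3.14, 0.0, 1.569]
force: [-0.0, 0.7, -1.8]
grip_width: 0.0285
grip_force: 20.0
```

carry_out(
  commands=[
    [1,[0,0,12],[0,0,0]],
    [1,[0,0,6],[0,0,0]],
    [1,[0,0,1.5],[0,0,0]],
    [1,[0,0,0],[0,0,0]],
  ],
)

```text
time_s: 32.6
ee_pos: [0.5048, 0.0332, 0.1123]
eef_rot: [3.141, -0.0, 1.57]
force: [-0.7, 0.4, 5.1]
grip_width: 0.0285
grip_force: 20.0
```

carry_out(
  commands=[
    [0.3,[0,0,0],[0,0,0]],
    [0,[0,0,0],[0,0,0]],
    [0,[0,0,0],[0,0,0]],
    [0,[0,0,0],[0,0,0]],
    [0,[0,0,0],[0,0,0]],
    [0,[0,0,0],[0,0,0]],
    [0,[0,0,-30],[0,0,0]],
    [0,[0,0,-40],[0,0,0]],
    [0,[0,0,0],[0,0,0]],
  ],
)

```text
time_s: 33.72
ee_pos: [0.5056, 0.0331, 0.1846]
eef_rot: [3.137, 0.0, 1.57]
force: [0.3, -0.1, -0.4]
grip_width: 0.0939
grip_force: 0.0
```

Run:
```python
from h import *
o=ctrl.get_obs();print(o["time_s"],o["ee_pos"])
for cam in ["scene","side"]:
    c=ctrl.camera(cam)
    for n in ["blue_bottle_centre","red_bottle_centre"]:
        print(cam,n,[(np.round(r["at"],3).tolist(),round(r["score"],2)) for r in ctrl.place_of(n,cam)[:3]])
```

```text
33.725 [0.50560983 0.03308586 0.18457833]
scene blue_bottle_centre [([0.505, 0.039, 0.072], 0.57)]
scene red_bottle_centre [([0.489, 0.273, 0.071], 0.72), ([0.61, 0.302, 0.069], 0.68), ([0.671, 0.156, 0.07], 0.66)]
side blue_bottle_centre [([0.505, 0.035, 0.074], 0.77)]
side red_bottle_centre [([0.609, 0.306, 0.07], 0.86), ([0.49, 0.273, 0.072], 0.71), ([0.668, 0.155, 0.067], 0.65)]
```

Blue bottle is back in its bay. Now red.

carry_out(
  commands=[
    [0,[49,-3,0],[0,0,0]],
    [0,[49,-3,0],[0,0,0]],
    [0,[49,-3,0],[0,0,0]],
    [0,[49,-3,0],[0,0,0]],
    [0,[49,-3,0],[0,0,0]],
    [0,[0,0,0],[0,0,0]],
    [0,[0,0,35],[0,0,0]],
    [0,[0,0,20],[0,0,0]],
    [0,[0,0,7],[0,0,0]],
    [0,[0,0,0],[0,0,0]],
  ],
)

```text
time_s: 35.28
ee_pos: [0.4898, 0.2776, 0.12]
eef_rot: [-3.141, 0.0, 1.569]
force: [-0.7, 0.4, 0.2]
grip_width: 0.094
grip_force: 0.0
```

carry_out(
  commands=[
    [1,[0,0,0],[0,0,0]],
    [1,[0,0,0],[0,0,0]],
    [1,[0,0,0],[0,0,0]],
    [1,[0,0,0],[0,0,0]],
    [1,[0,0,0],[0,0,0]],
    [1,[0,0,0],[0,0,0]],
    [1,[0,0,0],[0,0,0]],
    [1,[0,0,0],[0,0,0]],
    [1,[0,0,0],[0,0,0]],
    [1,[0,0,0],[0,0,0]],
  ],
)

```text
time_s: 36.52
ee_pos: [0.4897, 0.2781, 0.1199]
eef_rot: [-3.142, 0.0, 1.57]
force: [-0.5, -0.5, 0.3]
grip_width: 0.0271
grip_force: 20.0
```

carry_out(
  commands=[
    [1,[0,0,-25],[0,0,0]],
    [1,[0,0,-50],[0,0,0]],
    [1,[0,0,-50],[0,0,0]],
    [1,[0,0,-40],[0,0,0]],
    [1,[-43,3,0],[0,0,0]],
    [1,[-43,3,0],[0,0,0]],
    [1,[-43,3,0],[0,0,0]],
    [1,[-43,3,0],[0,0,0]],
    [1,[-43,3,0],[0,0,0]],
    [1,[-43,3,0],[0,0,0]],
  ],
)

```text
time_s: 37.78
ee_pos: [0.5073, 0.0187, 0.2848]
eef_rot: [-3.141, 0.0, 1.57]
force: [0.1, 0.7, -0.9]
grip_width: 0.027
grip_force: 20.0
```

carry_out(
  commands=[
    [1,[-43,3,0],[0,0,0]],
    [1,[-43,2,0],[0,0,0]],
    [1,[0,0,0],[0,0,0]],
    [1,[0,0,0],[0,0,0]],
    [1,[0,0,30],[0,0,0]],
    [1,[0,0,45],[0,0,0]],
    [1,[0,0,45],[0,0,0]],
    [1,[0,0,25],[0,0,0]],
    [1,[0,0,0],[0,0,0]],
    [1,[0,0,0],[0,0,0]],
  ],
)

```text
time_s: 39.02
ee_pos: [0.513, -0.0654, 0.1413]
eef_rot: [3.14, 0.0, 1.571]
force: [-0.2, 0.8, -1.3]
grip_width: 0.0271
grip_force: 20.0
```

carry_out(
  commands=[
    [1,[0,0,12],[0,0,0]],
    [1,[0,0,6],[0,0,0]],
    [1,[0,0,2],[0,0,0]],
    [1,[0,0,0],[0,0,0]],
  ],
)

```text
time_s: 39.52
ee_pos: [0.5128, -0.0663, 0.121]
eef_rot: [3.14, 0.001, 1.57]
force: [-2.4, -1.7, 8.8]
grip_width: 0.0267
grip_force: 20.0
```

carry_out(
  commands=[
    [0.3,[0,0,0],[0,0,0]],
    [0,[0,0,0],[0,0,0]],
    [0,[0,0,0],[0,0,0]],
    [0,[0,0,0],[0,0,0]],
    [0,[0,0,0],[0,0,0]],
    [0,[0,0,0],[0,0,0]],
    [0,[0,0,-30],[0,0,0]],
    [0,[0,0,-50],[0,0,0]],
    [0,[0,0,-50],[0,0,0]],
    [0,[0,0,0],[0,0,0]],
  ],
)

```text
time_s: 40.78
ee_pos: [0.5135, -0.0661, 0.2535]
eef_rot: [3.135, 0.001, 1.57]
force: [0.5, -0.0, -0.5]
grip_width: 0.094
grip_force: 0.0
```

Run:
```python
from h import *
o=ctrl.get_obs();print(o["time_s"],o["ee_pos"],o["force"])
for cam in ["wrist","scene","side"]:
    c=ctrl.camera(cam);cv2.imwrite(f"pics/{cam}9.png",c["img"])
    for n in ["blue_bottle_centre","red_bottle_centre","septa_tin_centre","coaster_yellow"]:
        print(cam,n,[(np.round(r["at"],3).tolist(),round(r["score"],2)) for r in ctrl.place_of(n,cam)[:3]])
d=cv2.imread("pics/side9.png");c=cv2.imread("pics/scene9.png")
cv2.imwrite("pics/m9.png",np.hstack([cv2.resize(d[110:330,180:420],(400,333)),cv2.resize(c[100:320,180:480],(400,333))]))
```

```text
40.775 [ 0.51352472 -0.06613266  0.25352968] [ 0.53483804 -0.01589995 -0.51511117]
wrist blue_bottle_centre [([0.505, 0.034, 0.067], 0.87), ([0.512, -0.073, 0.072], 0.45), ([0.468, -0.246, 0.013], 0.44)]
wrist red_bottle_centre [([0.509, -0.072, 0.073], 0.88), ([0.531, -0.013, 0.004], 0.59)]
wrist septa_tin_centre [([0.467, -0.246, 0.015], 0.74)]
wrist coaster_yellow [([0.462, -0.246, 0.001], 0.74)]
scene blue_bottle_centre [([0.507, 0.034, 0.074], 0.83)]
scene red_bottle_centre [([0.509, -0.075, 0.075], 0.94), ([0.608, 0.3, 0.071], 0.79)]
scene septa_tin_centre [([0.462, -0.247, 0.015], 0.87)]
scene coaster_yellow [([0.464, -0.247, -0.0], 0.58), ([0.513, -0.075, 0.072], 0.42)]
side blue_bottle_centre [([0.503, 0.036, 0.071], 0.95), ([0.531, -0.015, 0.001], 0.49)]
side red_bottle_centre [([0.514, -0.07, 0.075], 0.58), ([0.616, 0.302, 0.07], 0.58), ([0.668, 0.155, 0.067], 0.57)]
side septa_tin_centre [([0.463, -0.248, 0.023], 0.76)]
side coaster_yellow [([0.468, -0.241, -0.001], 0.87), ([0.709, 0.245, 0.062], 0.59)]
```

View pics/m9.png

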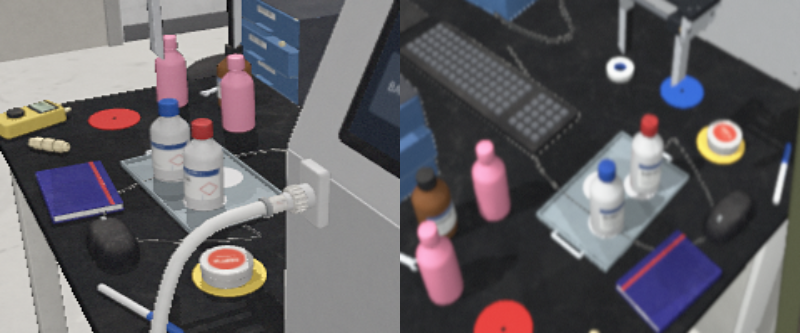

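The final view shows both bottles upright in the tray ((170,145) and (203,165)), the tin on yellow (227,265), and the gripper clear. I'll compare the cap pixels with the first pictures before handing in.

Run:
```python
from h import *
for cam in ["scene","side"]:
    c=ctrl.camera(cam)
    for f in [f"pics/{cam}1.png",f"pics/{cam}9.png"]:
        hsv=cv2.cvtColor(cv2.imread(f),cv2.COLOR_BGR2HSV)
        for n,z,lo in [("red",.134,[(0,150,60),(6,255,255)]),("blue",.125,[(105,150,60),(125,255,255)])]:
            k,l,s,ce=cv2.connectedComponentsWithStats(cv2.inRange(hsv,*map(np.array,lo)))
            for i in range(1,k):
                p=back(c,ce[i],z)
                if s[i,4]>60 and .45<p[0]<.57 and -.12<p[1]<.1: print(f,n,s[i,4],np.round(p,4))
```

```text
pics/scene1.png red 140 [ 0.5105 -0.0639  0.134 ]
pics/scene1.png blue 128 [0.5032 0.0364 0.125 ]
pics/scene9.png red 138 [ 0.51   -0.0725  0.134 ]
pics/scene9.png blue 127 [0.5028 0.0374 0.125 ]
pics/side1.png red 102 [ 0.5097 -0.0705  0.134 ]
pics/side1.png blue 124 [0.505  0.0304 0.125 ]
pics/side9.png red 126 [ 0.5103 -0.0769  0.134 ]
pics/side9.png blue 123 [0.5037 0.0311 0.125 ]
```

Blue is within 1 mm of its start and red within about 8 mm, both inside the 15 mm tolerance. Handing in.

```bash
python3 -c "
from station import ctrl
print(ctrl.hand_in())"
```

```text
the job is handed in; nothing more can be done
None
```

I handed the job in at about 41 s: by my camera checks the tin is centred on the yellow coaster and both bottles stand upright in the tray, blue within about 1 mm of its start and red about 8 mm off (limit 15 mm); the hand-in returned no verdict.

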